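# Swing the press-button box round the fence post and park it

### The job

Get the white press-button box ready to be opened with one press: swing it a quarter turn clockwise (seen from above) round the steel post at the right-hand end of the desk fence, so that its blue button comes to the front, towards the robot. Then gently push it home, its back flush along the fence and its left side up against the black stop block, wherever that is clamped. The lid must stay shut, so do not press the button, and leave the phone, magnifier, screwdriver and rotating tray where they are.

Things in the scene. Friction and masses are not known exactly. Their poses are not given: they have to be found in the camera images.
- rail: Fence: straight aluminium extrusion bolted to the desk, 20 mm thick, 32 mm high, 240 mm long. Origin on the desk at its right-hand end, where the post stands; x away from the robot, square to the fence, y along the fence to the left, z up. Its flat front face is the plane x = 0, from the post at y = 0 to y = +240 mm. The box is parked in front of that face.
- post: The turning post: upright round steel post, 16 mm in diameter and 45 mm high, fixed at the right-hand end of the fence. Origin at the centre of its foot, at x = +8 mm, y = 0 in the fence's frame, so that its front is level with the fence's face.
- stop_track: The slot along the fence's top; its frame is the fence's own. A black stop block (20 mm thick, reaching 63 mm out in front of the fence, 35 mm high, thumb knob on top up to 57 mm) is clamped firmly on it. The block's face towards the post lies somewhere 140 to 215 mm from the fence's origin: the block is not measured, so feel for it by sliding the box along the fence until it stops.
- case: Closed white box, 120 x 120 x 48 mm, 0.2 to 0.45 kg, loose, sides smooth and upright, lid latched; too wide to grip. Origin at the centre of its underside, button on its -x side, hinge on +x, z up. It starts right of the post, its button side to the right, the far half of its hinge side in line with the post. Parked, its x and y match the fence's, and its origin is at x = -60 mm in the fence's frame.
- button_face (a point): Centre of the outer face of the blue push button, 26 mm wide and 10 mm high, in the middle of the box's -x side, 26 mm above the desk, standing 4 mm proud of that side. A flat blue mark on the lid's edge above it shows that side from above.
- case_button (a joint): How far the button is pressed in, 0 to 0.004 m; 0 is out. A light spring (about 5 N at full travel) holds it out; from 0.0025 on the latch lets go.
- phone: Silver phone lying flat, 150 x 72 x 8.5 mm, loose, on the robot's side of the fence. Origin at the centre of its underside, x along its length.
- magnifier: Clear acrylic hand magnifier lying flat, lens ring 76 mm in diameter, 12 mm thick, handle reaching 135 mm from the lens centre along -x, loose, to the right. Origin under the lens centre.
- screwdriver: Steel screwdriver with yellow handle, about 165 mm long, lying loose on the rotating tray.
- tray_rim (a point): A point on the rim of the pale grey rotating tray (208 mm in diameter, rim 27 mm above the desk), which stands to the left and turns freely about its fixed centre.

How it is judged:
By the outcome, as a careful person would: the job done as asked, in the order asked, and still so for the second after the job is handed in, with the robot touching nothing.
It also fails if it takes over 61 s, if anything falls off the work surface, if the arm or the gripper's body presses on something with over 40 N, if the wrist force passes 120 N, or if a joint passes its speed limit or range.

### The arm

A 6-joint arm with a two-finger parallel gripper is mounted at the origin on the work surface. World frame = base frame: x ahead of the robot, y to its left, z up, the work surface at z = 0. Lengths are in mm, angles in rad, forces in N, time in s.
With the tool pointing down it reaches from about 275 to 750 mm from the base axis. Payload 10.2 kg.
Tool frame: the origin (TCP) lies midway between the tips of the shut fingers; the grasp point (between the pads) lies 19 mm behind it (ctrl.tcp_to_grasp is the z of the grasp point in the tool frame, in mm); z points along the fingers, y is the direction in which the jaws open and shut (so a half turn about z gives the same grasp; the last joint's range is limited). The gripper opens to 85 mm and grips with 20 to 120 N. Pads are 22 mm wide; open, the fingers measure 114 mm over their backs; the gripper's body (76 mm by 85 mm) begins 54 mm behind the grasp point. The pads swing forward as they close: fully open they stand 13 mm farther back than shut.
Start: joints at [-1.373, 0.313, 1.498, -0, 1.331, -0.223], TCP at [214.446, -479.212, 204.494] pointing down, gripper open.
Joint ranges: [-2.94, 2.94], [-0.97, 2.17], [0.19, 2.56], [-1.23, 4.37], [0.02, 3.11], [-2.88, 2.88]. Speed limits (rad/s): [2.39, 2.39, 3.01, 3.14, 3.14, 3.14].

### API

Orientations are given as a unit quaternion [w, x, y, z].
In Python, from rig import sensors, capture, order, ctrl gives the robot as it stands. The module is installed in compiled form; this text tells all that it offers.
- The arm moves only by the tool play_rows, never from a script. Its argument "deltas" is a list of rows, each a list of 7 numbers: the shift along the world's x, y, z in units of 40 mm (1.0 is 40 mm), then the turn, a rotation vector about the world's x, y, z in units of 6 degrees (1.0 is 6 degrees), then the opening, from -1 (shut) to 1 (fully open). A call has 1 to 8 rows; each row shifts and turns the commanded pose from where the row before left it; what a row does not reach is not made up. A row lasts 1/12 s, in which the tool goes at most 41.7 mm and 7.16 degrees, less where a joint would pass 70% of its speed; a pose out of reach is approached as far as the arm can. A call is refused whole if a number of a shift passes 1 or a number of a turn 1, either way. A call with a gripper value outside its range is refused whole. The fingers move at their own pace and stop on an object; "squeeze" is the grip in N (left out, the last holds). Time passes only in rows, so rows that do not move let the fingers close. It gives the time, the measured TCP pose, the force and the opening at its end, in the units of the state.
- sensors.sense(): the state, without advancing time (a new reading comes with each control period).
- capture(name): name is "scene" or "top" or "wrist"; returns a dict with "pixels" (400x640x3 uint8, red, green, blue), "z_map" (400x640 float32, mm along the optical axis (not along the pixel's ray), 0 where there is no reading), "fx", "fy", "cx", "cy" (pixels), "eye" and "rotation" of the camera in the world; the wrist camera has in their place "tool_from_camera" (4x4, takes a point from camera to tool coordinates, whose origin is the TCP and whose axes are the flange's). Camera axes: x right, y down, z forward; pixel columns grow to the right and rows downward; lengths in mm; the calibration is good to about 2 mm. A picture is of the moment at which its call begins: read the wrist's pose just before it.
- order.finish_job(): hands the job in, once; it reports no verdict.
The state is a dict: "time_s": time; "joints": joint angles; "dq": joint speeds; "tau": joint torques, N m; "eef_pos": TCP position; "ee_rot": TCP orientation; "force": force on the tool from outside, world axes, zero at the start; "wrist_torque": the same for the moment, N m; "grip_width": opening from 0.0 (shut) to 1.0 (fully open).
Only numpy, scipy, OpenCV 4.12 (cv2) and the standard library are available. Lean on these libraries where they do the work, as an engineer would, in place of code of your own. Each camera call takes 0.05 s, during which the arm holds its last target. There are 200 camera calls.

## Working session

There is one attempt and no reset: what is moved stays moved. The work goes in short steps, Python scripts to look and compute and a tool call to move; the robot and the scene stay as the last step left them, time stands still between calls to the robot, and variables do not carry over. Pictures are saved under pics/ and viewed, about 8 in all and at most 12, crops included, and the job is handed in when it is done.

Besides the shell and the picture viewer there is one more tool, called after ">>>" in YAML: its name, and indented under it one key for each argument. play_rows: Moves the arm, as the interface text tells. Its arguments: {"type":"object","properties":{"deltas":{"type":"array","items":{"type":"array","items":{"type":"number"}}},"squeeze":{"type":"number"}},"required":["deltas"]}

```bash
mkdir -p pics
cat > h.py <<'E'
import numpy as np,cv2
from rig import sensors,capture,order,ctrl
def pts(c):
    z=c['z_map'];v,u=np.mgrid[0:z.shape[0],0:z.shape[1]]
    p=np.stack([(u-c['cx'])/c['fx']*z,(v-c['cy'])/c['fy']*z,z],-1)
    return p@np.array(c['rotation']).T+np.array(c['eye'])
def save(c,n): cv2.imwrite('pics/'+n+'.png',c['pixels'][:,:,::-1])
E
python3 - <<'E'
from h import *
for n in('top','scene'):
    c=capture(n);save(c,n+'0');np.savez(n+'0.npz',**{k:v for k,v in c.items()})
    print(n,c['fx'],c['cx'],c['cy'],c['eye'],np.round(c['rotation'],3).tolist())
print(sensors.sense())
E
```

```text
top 454.1418025029516 316.5788927163959 200.82521090687527 [ 462.0427478   -11.62366727 1273.96186498] [0.027, -0.697, 0.716, -0.028]
scene 363.6553976227384 321.0983127210983 196.36532488391663 [999.30768529 509.19168057 973.40407127] [-0.107, 0.343, 0.887, -0.289]
{'time_s': 0.1, 'joints': array([-1.37339118e+00,  3.13357943e-01,  1.49834073e+00,  3.17614734e-05,
        1.33099540e+00, -2.23384620e-01]), 'dq': array([ 9.06306569e-04, -2.54170392e-04, -3.50473799e-03, -1.47036451e-03,
       -9.44761584e-04, -5.19894933e-05]), 'tau': array([ 2.74523656e-03, -4.12901115e+01, -2.60141301e+01, -2.15108489e-04,
        3.01436485e-03,  1.31868042e-06]), 'eef_pos': array([ 214.40711921, -478.95024625,  204.0184659 ]), 'ee_rot': array([-5.50460128e-04,  9.77949163e-01,  2.08842361e-01,  2.25762713e-05]), 'force': array([-0.52292356,  0.2445769 , -0.19784949]), 'wrist_torque': array([-0.03230086,  0.00161808,  0.01662433]), 'grip_width': 0.9942923472644938}
```

View pics/top0.png

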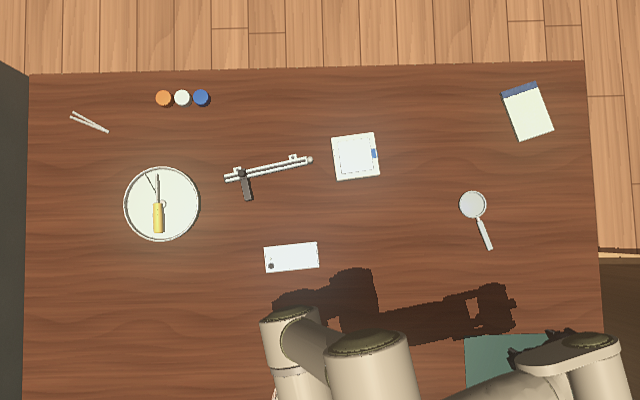

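View pics/scene0.png

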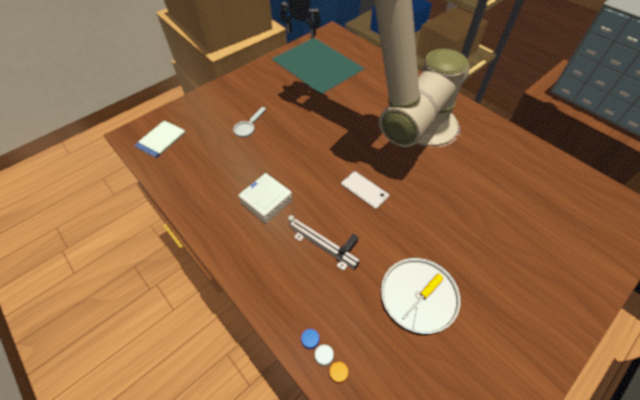

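The top view shows the post at about (309,159) and the fence running left to (226,178). The stop block is near (245,185), and the box is at (356,156) with its blue mark on the right at (374,153). The phone is at (291,257), in front of the fence. Next I'll measure these.

```bash
cat >> h.py <<'E'
def ray(c,u,v,z):
    d=np.array(c['rotation'])@np.array([(u-c['cx'])/c['fx'],(v-c['cy'])/c['fy'],1.]);e=np.array(c['eye'])
    return (e+d*(z-e[2])/d[2])[:2]
def boxmeas(c,lo=40,hi=58):
    P=pts(c);m=(P[...,2]>lo)&(P[...,2]<hi)&(c['pixels'].min(-1)>120)
    n,l,s,ce=cv2.connectedComponentsWithStats(m.astype(np.uint8))
    for i in range(1,n):
        if 1000<s[i,4]<4000:
            q=(l==i).astype(np.uint8);cn=max(cv2.findContours(q,0,1)[0],key=cv2.contourArea)
            r=cv2.minAreaRect(cn);b=cv2.boxPoints(r)
            print('box px',np.round(r[0],1),np.round(r[1],1),s[i]);B=np.array([ray(c,u,v,48) for u,v in b]);print(np.round(B,1).tolist(),'ctr',B.mean(0).round(1))
            for a in range(4):
                d=B[(a+1)%4]-B[a];print(' edge',np.hypot(*d).round(1),np.degrees(np.arctan2(d[1],d[0])).round(1))
E
python3 - <<'E'
from h import *
c=dict(np.load('top0.npz'));P=pts(c)
boxmeas(c)
z=P[...,2]
print(np.round(z[145:205:3,222:318:4]).astype(int))
m=(z>24)&(z<38);m[:, :222]=0;m[:,318:]=0;m[:140]=0;m[205:]=0
# fence: bright pixels
f=m&(c['pixels'].min(-1)>110)
v,u=np.nonzero(f);X=np.array([ray(c,a,b,32) for a,b in zip(u,v)])
vx,vy,x0,y0=cv2.fitLine(X.astype(np.float32),cv2.DIST_HUBER,0,.01,.01).ravel()
t=(X-[x0,y0])@[vx,vy];n=(X-[x0,y0])@[-vy,vx]
print('fence dir',vx,vy,np.degrees(np.arctan2(vy,vx)),'pt',x0,y0,'t',t.min(),t.max(),'n',np.percentile(n,[2,10,50,90,98]))
p=(z>39)&(z<50);p[:,:295]=0;p[:,322:]=0;p[:140]=0;p[180:]=0
v,u=np.nonzero(p);print('post',[ (a,b) for a,b in zip(u,v)],np.mean([ray(c,a,b,45) for a,b in zip(u,v)],0) if len(u) else '')
hb=cv2.cvtColor(c['pixels'],cv2.COLOR_RGB2HSV);b=cv2.inRange(hb,(95,90,60),(130,255,255));b[:120]=0;b[200:]=0;b[:,:320]=0;b[:,410:]=0
v,u=np.nonzero(b);print('blue',u.mean(),v.mean(),ray(c,u.mean(),v.mean(),48))
im=cv2.resize(c['pixels'][125:285,215:395][:,:,::-1],None,fx=4,fy=3.6,interpolation=cv2.INTER_CUBIC);im=cv2.resize(c['pixels'][125:275,215:395][:,:,::-1],None,fx=4,fy=4,interpolation=cv2.INTER_CUBIC);cv2.imwrite('pics/crop0.png',im)
for n,(u,v) in dict(phoneTL=(264,247),phoneTR=(317,242),phoneBR=(319,267),phoneBL=(267,272)).items():print(n,ray(c,u,v,8).round())
E
```

```text
Traceback (most recent call last):
  File "h.py", line 6, in pts
    return p@np.array(c['rotation']).T+np.array(c['eye'])
           ~^~~~~~~~~~~~~~~~~~~~~~~~~~
ValueError: matmul: Input operand 1 has a mismatch in its core dimension 0, with gufunc signature (n?,k),(k,m?)->(n?,m?) (size 4 is different from 3)
```

```bash
sed -i "s/np.array(c\['rotation'\])/R(c)/g" h.py
cat >> h.py <<'E'
from scipy.spatial.transform import Rotation
def R(c): return Rotation.from_quat(np.array(c['rotation']),scalar_first=True).as_matrix()
E
cat > m.py <<'E'
from h import *
c=dict(np.load('top0.npz'));P=pts(c)
boxmeas(c)
z=P[...,2]
print('desk z',np.median(z[200:240,330:420]))
m=(z>24)&(z<38);m[:, :222]=0;m[:,318:]=0;m[:140]=0;m[205:]=0
f=m&(c['pixels'].min(-1)>110)
v,u=np.nonzero(f);X=np.array([ray(c,a,b,32) for a,b in zip(u,v)])
vx,vy,x0,y0=cv2.fitLine(X.astype(np.float32),cv2.DIST_HUBER,0,.01,.01).ravel()
t=(X-[x0,y0])@[vx,vy];n=(X-[x0,y0])@[-vy,vx]
print('fence dir',vx,vy,np.degrees(np.arctan2(vy,vx)),'pt',x0,y0,'t',t.min(),t.max(),'n',np.percentile(n,[2,10,50,90,98]))
p=(z>39)&(z<50);p[:,:295]=0;p[:,322:]=0;p[:140]=0;p[180:]=0
v,u=np.nonzero(p);print('post',[ (int(a),int(b)) for a,b in zip(u,v)],np.mean([ray(c,a,b,45) for a,b in zip(u,v)],0) if len(u) else '')
hb=cv2.cvtColor(c['pixels'],cv2.COLOR_RGB2HSV);b=cv2.inRange(hb,(95,90,60),(130,255,255));b[:120]=0;b[200:]=0;b[:,:320]=0;b[:,410:]=0
v,u=np.nonzero(b);print('blue',u.mean(),v.mean(),ray(c,u.mean(),v.mean(),48))
im=cv2.resize(c['pixels'][125:275,215:395][:,:,::-1],None,fx=4,fy=4,interpolation=cv2.INTER_CUBIC);cv2.imwrite('pics/crop0.png',im)
for n,(u,v) in dict(phoneTL=(264,247),phoneTR=(317,242),phoneBR=(319,267),phoneBL=(267,272)).items():print(n,ray(c,u,v,8).round())
E
python3 m.py
```

```text
box px [354.9 155.7] [43.4 43.7] [ 331  132   49   48 1867]
[[730.3, -57.2], [744.3, -176.2], [625.2, -188.6], [611.5, -70.5]] ctr [ 677.8 -123.1]
 edge 119.8 -83.3
 edge 119.7 -174.1
 edge 119.0 96.7
 edge 119.5 6.4
desk z 1.5562396438430142
fence dir 0.23360352 -0.97233194 -76.49068 pt 648.8488 121.97698 t -116.79970308584491 115.65633538845707 n [-5.98338075e+01 -1.16660998e+01 -2.74398723e-03  1.10944033e+01
  1.44768629e+01]
post [(308, 156), (309, 156), (310, 156), (307, 157), (308, 157), (309, 157), (310, 157), (311, 157), (307, 158), (308, 158), (309, 158), (310, 158), (311, 158), (312, 158), (307, 159), (308, 159), (309, 159), (310, 159), (312, 159), (307, 160), (308, 160), (309, 160), (310, 160), (311, 160), (308, 161), (309, 161), (310, 161), (311, 161), (295, 162)] [673.10188175   3.01210612]
blue 373.4375 153.25 [ 682.89622524 -174.00808348]
phoneTL [435. 134.]
phoneTR [445. -14.]
phoneBR [376. -17.]
phoneBL [366. 127.]
```

View pics/crop0.png

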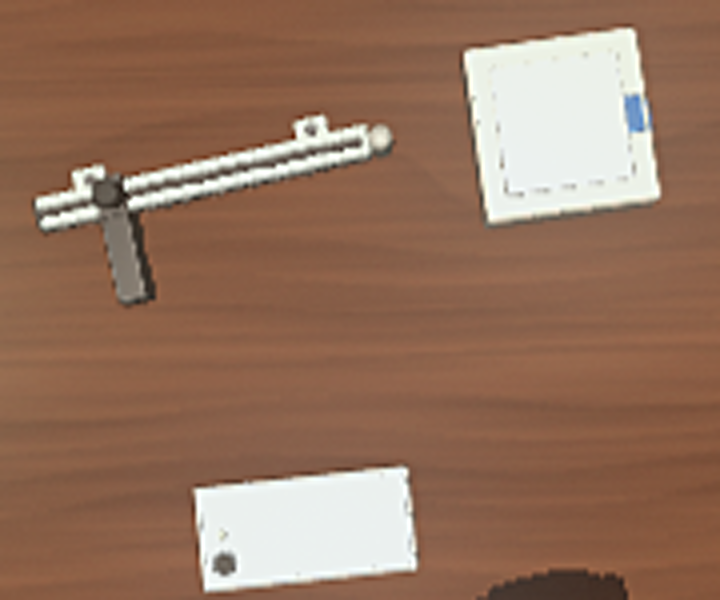

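The crop shows the fence with its post at the right end (crop 380,138), the stop block on the left with its post-facing side at about crop x=150, and the phone well in front.

Plan: straddle the button with the open fingers and push the box to the post. Then I swing the tool about the post, slide the box left, and press it flush. I'll start with the approach from above.

>>> play_rows:
  deltas:
    - [0.85, 0.45, 0, 0, 0, 0.86, 1]
    - [0.85, 0.45, 0, 0, 0, 0.86, 1]
    - [0.85, 0.45, 0, 0, 0, 0.86, 1]
    - [0.85, 0.45, 0, 0, 0, 0.86, 1]
    - [0.85, 0.45, 0, 0, 0, 0.86, 1]
    - [0.85, 0.45, 0, 0, 0, 0.86, 1]
    - [0.85, 0.45, 0, 0, 0, 0.86, 1]
  squeeze: 20

```text
time_s: 0.68
eef_pos: [453.9, -351.8, 204.2]
ee_rot: [-0.0, 0.864, 0.504, -0.0]
force: [0.5, -0.8, 0.1]
grip_width: 0.999
```

>>> play_rows:
  deltas:
    - [0.85, 0.45, 0, 0, 0, 0.86, 1]
    - [0.85, 0.45, 0, 0, 0, 0.86, 1]
    - [0.85, 0.45, 0, 0, 0, 0.86, 1]
    - [0.85, 0.45, 0, 0, 0, 0.86, 1]
    - [0.85, 0.45, 0, 0, 0, 0.86, 1]
    - [0.85, 0.45, 0, 0, 0, 0.86, 1]
    - [0.85, 0.45, 0, 0, 0, 0.86, 1]
    - [0, 0, 0, 0, 0, 0, 1]

```text
time_s: 1.35
eef_pos: [694.6, -222.7, 201.2]
ee_rot: [-0.001, 0.663, 0.749, 0.0]
force: [0.0, 0.8, -0.5]
grip_width: 0.996
```

>>> play_rows:
  deltas:
    - [0, 0, -1, 0, 0, 0, 1]
    - [0, 0, -1, 0, 0, 0, 1]
    - [0, 0, -1, 0, 0, 0, 1]
    - [0, 0, -1, 0, 0, 0, 1]
    - [0, 0, -0.5, 0, 0, 0, 1]
    - [0, 0, -0.3, 0, 0, 0, 1]
    - [0, 0, -0.1, 0, 0, 0, 1]
    - [0, 0, 0, 0, 0, 0, 1]

```text
time_s: 2.02
eef_pos: [690.5, -227.4, 8.6]
ee_rot: [0.0, 0.667, 0.745, -0.0]
force: [0.4, 0.7, -0.5]
grip_width: 0.999
```

Run:
```python
from h import *
s=sensors.sense();print(s['eef_pos'],s['ee_rot'],s['force'],s['joints'])
c=capture('wrist');save(c,'w1');c=capture('top');save(c,'t1');boxmeas(c)
```

```text
[ 690.50482511 -227.41218714    8.61321666] [ 3.15952859e-05  6.66941292e-01  7.45110268e-01 -2.27102022e-05] [ 0.40797207  0.74233672 -0.53860743] [-4.78795727e-01  9.43523655e-01  9.64139219e-01 -6.32637305e-05
  1.23387987e+00 -5.89378809e-01]
box px [354.5 155.7] [43.5 42.8] [ 331  132   43   48 1420]
[[730.8, -57.6], [743.8, -174.4], [624.5, -186.0], [611.7, -70.2]] ctr [ 677.7 -122.1]
 edge 117.4 -83.6
 edge 119.9 -174.4
 edge 116.6 96.3
 edge 119.8 6.0
```

View pics/w1.png

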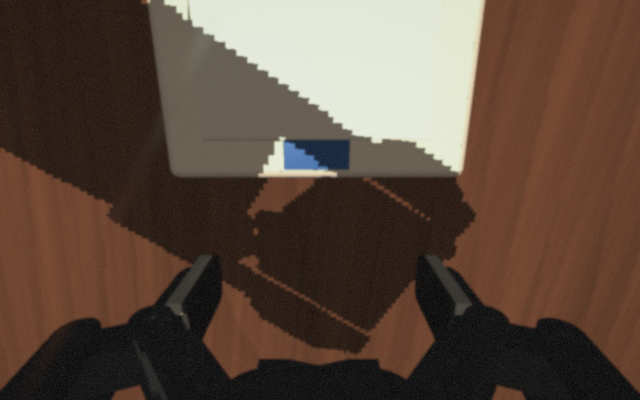

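The wrist view shows the open fingers aligned and straddling the blue button mark at (317,155), one finger either side, well clear of it. I'll push gently towards the post.

>>> play_rows:
  deltas:
    - [-0.02, 0.18, -0.05, 0, 0, 0, 1]
    - [-0.02, 0.18, -0.05, 0, 0, 0, 1]
    - [-0.02, 0.18, 0, 0, 0, 0, 1]
    - [-0.01, 0.12, 0, 0, 0, 0, 1]
    - [-0.01, 0.1, 0, 0, 0, 0, 1]
    - [-0.01, 0.1, 0, 0, 0, 0, 1]
    - [-0.01, 0.1, 0, 0, 0, 0, 1]
    - [-0.01, 0.1, 0, 0, 0, 0, 1]

```text
time_s: 2.78
eef_pos: [686.2, -185.0, 4.8]
ee_rot: [0.0, 0.667, 0.745, -0.0]
force: [0.5, -3.1, 1.0]
grip_width: 1.003
```

>>> play_rows:
  deltas:
    - [-0.01, 0.1, 0, 0, 0, 0, 1]
    - [-0.01, 0.1, 0, 0, 0, 0, 1]
    - [-0.01, 0.1, 0, 0, 0, 0, 1]
    - [-0.01, 0.1, 0, 0, 0, 0, 1]
    - [-0.01, 0.1, 0, 0, 0, 0, 1]
    - [-0.01, 0.1, 0, 0, 0, 0, 1]
    - [-0.01, 0.1, 0, 0, 0, 0, 1]
    - [-0.01, 0.1, 0, 0, 0, 0, 1]

```text
time_s: 3.45
eef_pos: [682.9, -152.5, 4.6]
ee_rot: [0.0, 0.667, 0.745, 0.0]
force: [0.7, -3.3, 2.6]
grip_width: 1.003
```

Run:
```python
from h import *
s=sensors.sense();print(s['eef_pos'],s['ee_rot'],s['force'])
c=capture('top');save(c,'t2');boxmeas(c)
```

```text
[ 682.90063267 -152.5390431     4.64656501] [1.93020090e-04 6.66872741e-01 7.45171598e-01 1.41272582e-05] [ 0.67671958 -3.26052648  2.58807507]
```

>>> play_rows:
  deltas:
    - [-0.01, 0.08, 0, 0, 0, 0, 1]
    - [-0.01, 0.08, 0, 0, 0, 0, 1]
    - [-0.01, 0.08, 0, 0, 0, 0, 1]
    - [0, 0.05, 0, 0, 0, 0, 1]

```text
time_s: 3.83
eef_pos: [681.6, -140.9, 4.6]
ee_rot: [0.0, 0.667, 0.745, -0.0]
force: [0.3, -3.8, 3.9]
grip_width: 1.002
```

>>> play_rows:
  deltas:
    - [0, 0.05, 0, 0, 0, 0, 1]
    - [0, 0.05, 0, 0, 0, 0, 1]

```text
time_s: 4.0
eef_pos: [681.7, -139.5, 4.8]
ee_rot: [0.002, 0.667, 0.745, -0.001]
force: [-0.7, -18.9, 2.0]
grip_width: 0.999
```

Run:
```python
from h import *
s=sensors.sense();print(s['eef_pos'],s['force'],s['wrist_torque'])
c=capture('top');save(c,'t3');P=pts(c)
m=((P[...,2]>40)&(P[...,2]<58)&(c['pixels'].min(-1)>70)).astype(np.uint8);n,l,st,ce=cv2.connectedComponentsWithStats(m);print([x.tolist() for x in st[1:] if x[4]>300])
```

```text
[ 681.72343572 -139.46642212    4.77215771] [ -0.65118079 -18.87159377   1.98570211] [-3.05868527  0.12857886  0.13600465]
[[307, 136, 32, 47, 872]]
```

Run:
```python
from h import *
Pp=np.array([673,2.]);y0=np.radians(276.5)
f=lambda a,Rr:Pp+Rr*np.array([np.cos(y0-a),np.sin(y0-a)])+7.5*np.array([np.sin(y0-a),-np.cos(y0-a)])
cur=np.array([681.3,-137.4])
for k in range(1,33):
    q=f(np.radians(2.5*k),141.5);
    print(k,q.round(1),((q-cur)/40).round(2).tolist());cur=cur+((q-cur)/40).round(2)*40
```

```text
1 [ 675.4 -139.7] [-0.15, -0.06]
2 [ 669.2 -139.6] [-0.15, 0.0]
3 [ 663.  -139.3] [-0.16, 0.01]
4 [ 656.9 -138.8] [-0.15, 0.02]
5 [ 650.8 -137.9] [-0.15, 0.02]
6 [ 644.7 -136.8] [-0.16, 0.02]
7 [ 638.6 -135.5] [-0.15, 0.04]
8 [ 632.7 -133.8] [-0.15, 0.04]
9 [ 626.8 -132. ] [-0.14, 0.05]
10 [ 621.  -129.8] [-0.15, 0.05]
11 [ 615.3 -127.4] [-0.14, 0.06]
12 [ 609.7 -124.8] [-0.14, 0.07]
13 [ 604.2 -121.9] [-0.14, 0.07]
14 [ 598.9 -118.8] [-0.13, 0.08]
15 [ 593.7 -115.4] [-0.13, 0.08]
16 [ 588.6 -111.9] [-0.13, 0.09]
17 [ 583.8 -108.1] [-0.12, 0.09]
18 [ 579.  -104.1] [-0.12, 0.1]
19 [574.5 -99.9] [-0.11, 0.11]
20 [570.2 -95.5] [-0.11, 0.11]
21 [566.  -90.9] [-0.1, 0.11]
22 [562.1 -86.1] [-0.1, 0.12]
23 [558.3 -81.2] [-0.09, 0.12]
24 [554.8 -76.1] [-0.09, 0.13]
25 [551.5 -70.9] [-0.09, 0.13]
26 [548.4 -65.5] [-0.07, 0.14]
27 [545.6 -60. ] [-0.07, 0.13]
28 [543.  -54.4] [-0.07, 0.14]
29 [540.7 -48.7] [-0.06, 0.15]
30 [538.6 -42.9] [-0.05, 0.14]
31 [536.8 -37. ] [-0.04, 0.15]
32 [535.2 -31. ] [-0.04, 0.15]
```

>>> play_rows:
  deltas:
    - [-0.15, -0.06, 0, 0, 0, -0.42, 1]
    - [-0.15, 0, 0, 0, 0, -0.42, 1]
    - [-0.16, 0.01, 0, 0, 0, -0.42, 1]
    - [-0.15, 0.02, 0, 0, 0, -0.42, 1]

```text
time_s: 4.38
eef_pos: [657.1, -139.2, 4.4]
ee_rot: [0.001, 0.731, 0.683, -0.0]
force: [2.3, -7.8, 0.8]
grip_width: 0.998
```

>>> play_rows:
  deltas:
    - [-0.15, 0.02, 0, 0, 0, -0.42, 1]
    - [-0.16, 0.02, 0, 0, 0, -0.42, 1]
    - [-0.15, 0.04, 0, 0, 0, -0.42, 1]
    - [-0.15, 0.04, 0, 0, 0, -0.42, 1]

```text
time_s: 4.72
eef_pos: [632.7, -134.5, 4.4]
ee_rot: [0.001, 0.788, 0.616, -0.0]
force: [1.1, -8.8, -0.1]
grip_width: 1.002
```

Run:
```python
from h import *
s=sensors.sense();print(s['eef_pos'],s['ee_rot'],s['force'],s['wrist_torque'])
c=capture('wrist');save(c,'w4');c=capture('scene');cv2.imwrite('pics/s4.png',cv2.resize(c['pixels'][120:270,180:420][:,:,::-1],None,fx=3,fy=3))
```

```text
[ 632.71964872 -134.54923138    4.37961504] [ 7.32310145e-04  7.88051824e-01  6.15608461e-01 -9.77393217e-05] [ 1.11404713 -8.77601264 -0.07890168] [-1.34284931 -0.23024356 -0.40826554]
```

View pics/w4.png

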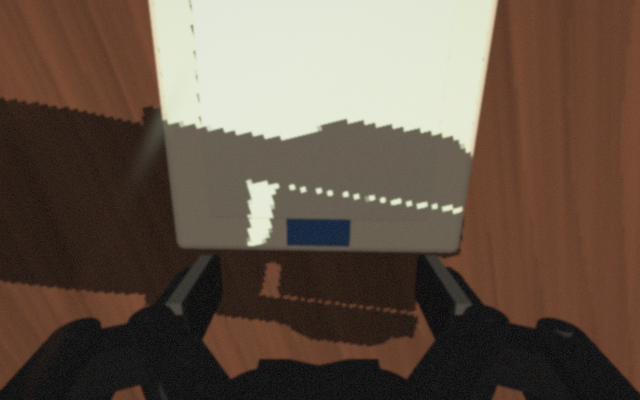

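The wrist view shows the box square against both fingers (front edge at row 248) with the button centred between them at (318,232), untouched. Continuing the swing.

>>> play_rows:
  deltas:
    - [-0.14, 0.05, 0, 0, 0, -0.42, 1]
    - [-0.15, 0.05, 0, 0, 0, -0.42, 1]
    - [-0.14, 0.06, 0, 0, 0, -0.42, 1]
    - [-0.14, 0.07, 0, 0, 0, -0.42, 1]
    - [-0.14, 0.07, 0, 0, 0, -0.42, 1]
    - [-0.13, 0.08, 0, 0, 0, -0.42, 1]
    - [-0.13, 0.08, 0, 0, 0, -0.42, 1]
    - [-0.13, 0.09, 0, 0, 0, -0.42, 1]

```text
time_s: 5.48
eef_pos: [588.2, -112.8, 4.3]
ee_rot: [0.0, 0.884, 0.468, -0.001]
force: [-2.7, -11.4, 0.7]
grip_width: 0.999
```

>>> play_rows:
  deltas:
    - [-0.12, 0.09, 0, 0, 0, -0.42, 1]
    - [-0.12, 0.1, 0, 0, 0, -0.42, 1]
    - [-0.11, 0.11, 0, 0, 0, -0.42, 1]
    - [-0.11, 0.11, 0, 0, 0, -0.42, 1]
    - [-0.1, 0.11, 0, 0, 0, -0.42, 1]
    - [-0.1, 0.12, 0, 0, 0, -0.42, 1]

```text
time_s: 5.98
eef_pos: [561.3, -87.1, 4.2]
ee_rot: [0.0, 0.938, 0.348, -0.001]
force: [-5.9, -12.5, 2.0]
grip_width: 1.003
```

Run:
```python
from h import *
s=sensors.sense();print(s['eef_pos'],s['ee_rot'],s['force'],s['wrist_torque'])
c=capture('wrist');save(c,'w5');c=capture('scene');cv2.imwrite('pics/s5.png',cv2.resize(c['pixels'][120:270,180:420][:,:,::-1],None,fx=3,fy=3))
```

```text
[561.25609214 -87.12223858   4.20728253] [ 2.03274118e-04  9.37591099e-01  3.47737282e-01 -1.29355784e-03] [ -5.89004856 -12.54429961   2.00458366] [-1.95604377  0.79080897 -0.63326794]
```

View pics/s5.png

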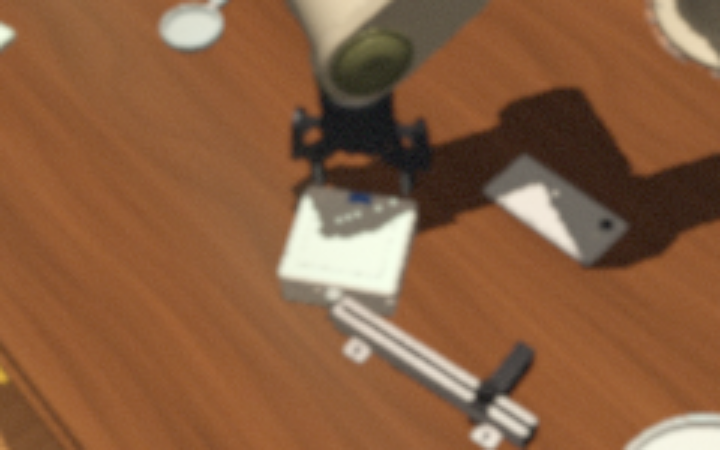

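The scene view shows the box's hinge side on the post with the fingers either side of the blue mark (crop 360,197), about two-thirds of the way round. Continuing.

>>> play_rows:
  deltas:
    - [-0.1, 0.11, 0, 0, 0, -0.42, 1]
    - [-0.1, 0.12, 0, 0, 0, -0.42, 1]
    - [-0.09, 0.13, 0, 0, 0, -0.42, 1]
    - [-0.07, 0.14, 0, 0, 0, -0.42, 1]
    - [-0.07, 0.13, 0, 0, 0, -0.42, 1]

```text
time_s: 6.5
eef_pos: [544.4, -59.6, 3.9]
ee_rot: [-0.001, 0.97, 0.243, -0.001]
force: [0.0, -0.2, 0.8]
grip_width: 1.001
```

>>> play_rows:
  deltas:
    - [-0.07, 0.14, 0, 0, 0, -0.42, 1]
    - [-0.06, 0.15, 0, 0, 0, -0.42, 1]
    - [-0.05, 0.14, 0, 0, 0, -0.42, 1]

```text
time_s: 6.75
eef_pos: [537.2, -42.3, 3.9]
ee_rot: [-0.001, 0.984, 0.179, -0.001]
force: [-0.6, 0.6, 0.1]
grip_width: 1.0
```

Run:
```python
from h import *
s=sensors.sense();print(s['eef_pos'],s['ee_rot'],s['force'],s['wrist_torque'])
c=capture('top');save(c,'t6');boxmeas(c)
c=dict(np.load('top0.npz'));z=pts(c)[...,2]
m=(z>24)&(z<38)&(c['pixels'].min(-1)>90);m[:,:258]=0;m[:,302:]=0;m[:140]=0;m[205:]=0
# front edge (lowest bright row per column) sub-set right of stop, on z=32
X=[]
for u in range(260,302):
    r=np.nonzero(m[:,u])[0]
    if len(r): X.append(ray(c,u,r.max()+.5,32))
X=np.array(X,np.float32);vx,vy,x0,y0=cv2.fitLine(X,cv2.DIST_HUBER,0,.01,.01).ravel()
print('front edge',np.degrees(np.arctan2(vy,vx))%180-90,x0,y0,'x at y=1:',x0+vx/vy*(1-y0))
dk=(z>27)&(z<42)&(c['pixels'].max(-1)<120);dk[:,:225]=0;dk[:,265:]=0;dk[:180]=0;dk[:,][205:]=0
v,u=np.nonzero(dk);fx=np.array([vx,vy])*np.sign(vy);o=np.array([673,2])-8*np.array([fx[1],-fx[0]])
Y=[(ray(c,a,b,35)-o)@fx for a,b in zip(u,v)];print('stop y',np.percentile(Y,[1,5,50,95,99]),len(Y))
```

```text
[537.16342958 -42.31357899   3.93822434] [-9.50697321e-04  9.83850110e-01  1.78990119e-01 -7.71403858e-04] [-0.64879203  0.57419407  0.12341451] [-0.03533436 -0.02058829  0.02737853]
box px [324.2 167.1] [59.7 34.8] [ 294  150   60   37 1046]
[[608.1, 46.4], [703.4, 38.4], [689.0, -124.0], [593.9, -115.0]] ctr [648.6 -38.6]
 edge 95.6 -4.8
 edge 163.0 -95.1
 edge 95.5 174.6
 edge 162.0 85.0
front edge 11.233025 647.9276 81.32975 x at y=1: 663.8815
stop y [177.5223012  177.60640425 179.09350471 198.08571563 198.29938025] 25
```

Contact force dropped to zero, so I need to look.

Run:
```python
from h import *
a=capture('wrist')['pixels'];t=capture('top')['pixels'][110:260,210:390]
b=cv2.resize(t,(480,400),interpolation=cv2.INTER_CUBIC);a=cv2.resize(a,(320,400)[::1])
cv2.imwrite('pics/c7.png',np.hstack([a,b])[:,:,::-1])
```

```text
(no output)
```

View pics/c7.png

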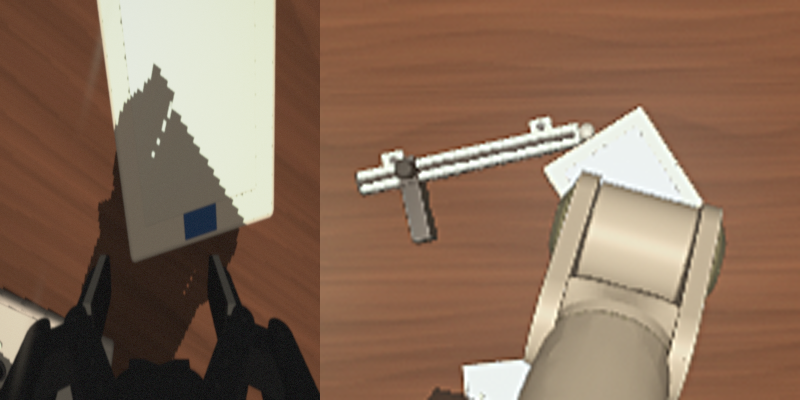

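The box stopped following at about 36° yaw. It squirted right along the post, so the left finger is now just past its left front corner. The lid still looks flat and shut. I'll back off, raise, and measure the box with the wrist camera.

>>> play_rows:
  deltas:
    - [-0.3, -0.12, 0, 0, 0, 0, 1]
    - [-0.5, -0.2, 0, 0, 0, 0, 1]
    - [-0.4, -0.15, 0.4, 0, 0, 0, 1]
    - [0, 0, 0.8, 0, 0, 0, 1]
    - [0, 0, 0.8, 0, 0, 0, 1]
    - [0, 0, 0.8, 0, 0, 0, 1]
    - [0, 0, 0, 0, 0, 0, 1]
    - [0, 0, 0, 0, 0, 0, 1]

```text
time_s: 7.57
eef_pos: [490.7, -62.7, 117.6]
ee_rot: [0.001, 0.984, 0.181, 0.001]
force: [-0.1, 0.2, -0.4]
grip_width: 1.0
```

```bash
cat >> h.py <<'E'
def wcap():
    s=sensors.sense();c=capture('wrist')
    T=np.eye(4);T[:3,:3]=Rotation.from_quat(s['ee_rot'],scalar_first=True).as_matrix();T[:3,3]=s['eef_pos']
    M=T@np.array(c['tool_from_camera']);c['eye']=M[:3,3];c['rotation']=Rotation.from_matrix(M[:3,:3]).as_quat(scalar_first=True)
    return s,c
def wbox(c,dbg=None):
    P=pts(c);m=((P[...,2]>38)&(P[...,2]<58)&(c['z_map']>0)).astype(np.uint8)
    m=cv2.morphologyEx(m,cv2.MORPH_OPEN,np.ones((5,5)))
    n,l,st,ce=cv2.connectedComponentsWithStats(m);i=1+np.argmax(st[1:,4]);q=(l==i).astype(np.uint8)
    print('blob',st[i]);XY=P[...,:2][q>0].astype(np.float32)
    r=cv2.minAreaRect(XY);print('rect',np.round(r[0],1),np.round(r[1],1),round(r[2],2),'z',np.percentile(P[...,2][q>0],[1,50,99]).round(1));print(cv2.boxPoints(r).round(1).tolist())
    hb=cv2.cvtColor(c['pixels'],cv2.COLOR_RGB2HSV);b=(cv2.inRange(hb,(95,120,40),(130,255,255))>0)&(q>0);v,u=np.nonzero(b)
    if len(u):print('blue',u.mean().round(),v.mean().round(),ray(c,u.mean(),v.mean(),48).round(1))
    return r
E
python3 - <<'E'
from h import *
s,c=wcap();print(s['eef_pos'],s['ee_rot'],s['force']);save(c,'w8');wbox(c)
t=capture('top');save(t,'t8');P=pts(t);print('top z near box',P[150:175,325:345,2][::6,::6].round())
E
```

```text
[490.68951274 -62.67689627 117.58900906] [5.54340223e-04 9.83562914e-01 1.80560571e-01 1.25204772e-03] [-0.07361458  0.22406808 -0.37832046]
blob [  255     0   193   120 19034]
rect [596.7 -49.2] [ 77.2 120.4] 30.82 z [45.3 48.4 50.2]
[[532.7000122070312, -17.299999237060547], [594.4000244140625, -120.5999984741211], [660.7000122070312, -81.0999984741211], [599.0, 22.299999237060547]]
blue 362.0 91.0 [572.7 -63.5]
top z near box [[-3.  1.  2.  3.]
 [49. 48.  3.  3.]
 [51. 48. 53. -3.]
 [47. 49. 52. -0.]
 [49. 53. 54. 49.]]
```

View pics/w8.png

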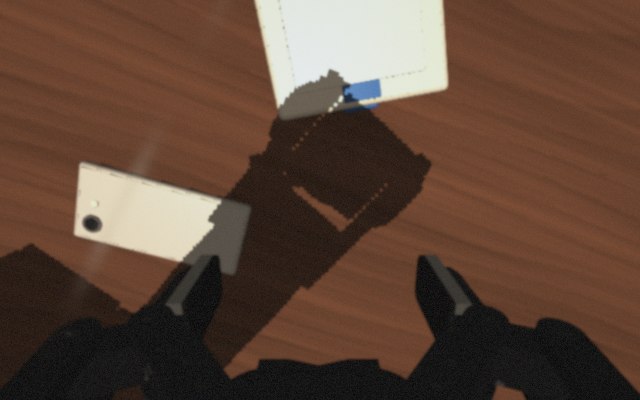

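The wrist view shows the box shut, with its button at (362,91) and its front edge running (285,118)–(447,90). That puts the box yaw near 31° with the hinge side still at the post. I'll re-square the fingers to the box front and resume the swing with fresh contact.

>>> play_rows:
  deltas:
    - [0.49, -0.33, 0, 0, 0, 0.85, 1]
    - [0.49, -0.33, 0, 0, 0, 0.85, 1]
    - [0, 0, -0.9, 0, 0, 0, 1]
    - [0, 0, -0.9, 0, 0, 0, 1]
    - [0, 0, -0.7, 0, 0, 0, 1]
    - [0, 0, -0.3, 0, 0, 0, 1]
    - [0, 0, 0, 0, 0, 0, 1]

```text
time_s: 8.25
eef_pos: [526.5, -87.8, 0.1]
ee_rot: [-0.003, 0.964, 0.267, -0.003]
force: [-0.8, 0.3, -0.2]
grip_width: 0.998
```

Run:
```python
from h import *
s,c=wcap();print(s['eef_pos'],s['ee_rot'],s['force']);save(c,'w9');r=wbox(c)
p=s['eef_pos'][:2];yaw=2*np.arctan2(s['ee_rot'][2],s['ee_rot'][1]);print('tool yaw',np.degrees(yaw))
```

```text
[ 5.26458875e+02 -8.77791160e+01  1.05463974e-01] [-0.0027119   0.96370408  0.26693684 -0.00343645] [-0.77699377  0.28720251 -0.15421964]
blob [  146     0   362   184 61239]
rect [590.3 -52.7] [ 63.2 118.8] 30.95 z [46.3 48.4 50.1]
[[532.7000122070312, -18.0], [593.7999877929688, -119.9000015258789], [648.0, -87.4000015258789], [586.9000244140625, 14.5]]
blue 325.0 159.0 [572.7 -63.4]
tool yaw 30.96444857043531
```

>>> play_rows:
  deltas:
    - [0.17, 0.1, 0.1, 0, 0, 0, 1]
    - [0.17, 0.1, 0, 0, 0, 0, 1]
    - [0.13, 0.08, 0, 0, 0, 0, 1]
    - [0.06, 0.04, 0, 0, 0, 0, 1]
    - [0.04, 0.03, 0, 0, 0, 0, 1]

```text
time_s: 8.72
eef_pos: [552.8, -74.4, 8.9]
ee_rot: [0.0, 0.964, 0.267, 0.0]
force: [-0.7, 0.1, -0.1]
grip_width: 1.001
```

>>> play_rows:
  deltas:
    - [0.04, 0.03, 0, 0, 0, 0, 1]
    - [0.04, 0.03, 0, 0, 0, 0, 1]

```text
time_s: 8.88
eef_pos: [555.3, -72.3, 8.5]
ee_rot: [-0.0, 0.964, 0.267, -0.0]
force: [0.1, -0.2, 0.5]
grip_width: 1.0
```

Run:
```python
from h import *
s,c=wcap();print(s['eef_pos'],s['ee_rot'],s['force'],s['wrist_torque']);save(c,'w10');r=wbox(c)
```

```text
[555.32979844 -72.26820521   8.53043681] [-1.22664420e-05  9.63733840e-01  2.66865292e-01 -2.79844284e-05] [ 0.10696665 -0.18419684  0.47754202] [-0.01363529 -0.01474098  0.01502152]
blob [  154     0   337   250 75522]
rect [605.7 -43.5] [ 96.7 119. ] 31.01 z [46.5 48.4 50.1]
[[533.5999755859375, -17.399999618530273], [594.9000244140625, -119.4000015258789], [677.7999877929688, -69.5999984741211], [616.5, 32.400001525878906]]
blue 321.0 231.0 [572.7 -63.4]
```

>>> play_rows:
  deltas:
    - [0.05, 0.03, -0.05, 0, 0, 0, 1]
    - [0.04, 0.03, -0.05, 0, 0, 0, 1]
    - [0.04, 0.02, 0, 0, 0, 0, 1]

```text
time_s: 9.18
eef_pos: [560.1, -70.5, 7.2]
ee_rot: [0.001, 0.964, 0.267, -0.001]
force: [-11.9, -2.8, 33.8]
grip_width: 1.002
```

>>> play_rows:
  deltas:
    - [0.05, 0.03, 0, 0, 0, 0, 1]
    - [0.04, 0.02, 0, 0, 0, 0, 1]

```text
time_s: 9.35
eef_pos: [563.7, -69.1, 7.7]
ee_rot: [0.001, 0.964, 0.267, -0.001]
force: [-27.2, -13.5, 36.8]
grip_width: 1.0
```

Run:
```python
from h import *
s,c=wcap();print(s['eef_pos'],s['force'],s['wrist_torque']);r=wbox(c)
b=capture('scene')['pixels'][130:250,200:360];b=cv2.resize(b,(533,400),interpolation=cv2.INTER_CUBIC);a=cv2.resize(c['pixels'],(267,167));a=np.vstack([a,np.zeros((233,267,3),np.uint8)])
a=np.vstack([cv2.resize(c['pixels'][100:400],(533,250)),b[:350]]);cv2.imwrite('pics/c11.png',a[:,:,::-1])
```

```text
[563.68453453 -69.14575672   7.73959815] [-27.20685798 -13.53208783  36.80991084] [-1.70647681  4.42354704  0.47514522]
blob [  147     0   339   301 81488]
rect [604.2 -44.3] [117.4 119.4] 31.0 z [46.5 48.5 50.5]
[[523.0999755859375, -23.399999618530273], [584.5999755859375, -125.69999694824219], [685.2999877929688, -65.30000305175781], [623.7999877929688, 37.099998474121094]]
blue 318.0 251.0 [572.8 -63.6]
```

View pics/c11.png

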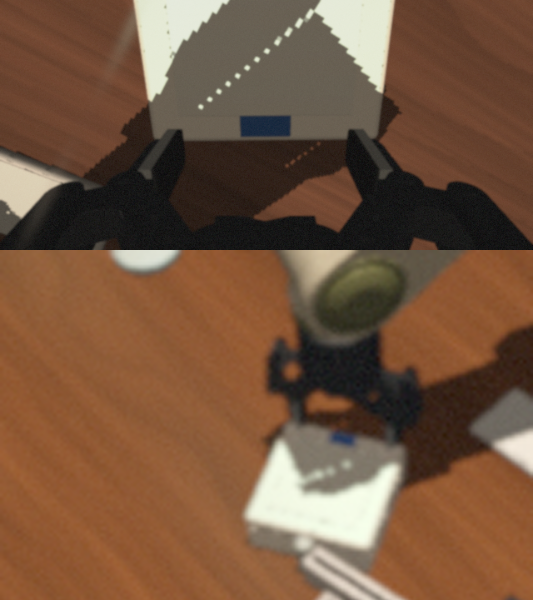

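Run:
```python
from h import *
s,c=wcap();P=pts(c);m=(P[...,2]>38)&(P[...,2]<58);m[:, :170]=0;m[:,470:]=0;m[250:]=0
X=P[m];A=np.c_[X[:,:2]-X[:,:2].mean(0),np.ones(len(X))];k,*_=np.linalg.lstsq(A,X[:,2],rcond=None);print('plane',k)
# depth of finger/edge zone
n=np.array([.8576,.5144]);f=np.array([564,-68.6])
for u in (190,200,210,220,320,420,430,440,450):
    print(u,[(int(v),*( (P[v,u,:2]-f)@n).round(0).reshape(1),P[v,u,2].round()) for v in range(235,330,12)])
print(s['joints'])
```

```text
plane [2.31356760e-03 7.30437689e-04 4.85059236e+01]
190 [(235, np.float64(17.0), np.float64(47.0)), (247, np.float64(12.0), np.float64(48.0)), (259, np.float64(6.0), np.float64(48.0)), (271, np.float64(10.0), np.float64(64.0)), (283, np.float64(10.0), np.float64(72.0)), (295, np.float64(10.0), np.float64(80.0)), (307, np.float64(7.0), np.float64(82.0)), (319, np.float64(3.0), np.float64(83.0))]
200 [(235, np.float64(17.0), np.float64(48.0)), (247, np.float64(12.0), np.float64(48.0)), (259, np.float64(10.0), np.float64(55.0)), (271, np.float64(9.0), np.float64(64.0)), (283, np.float64(9.0), np.float64(71.0)), (295, np.float64(5.0), np.float64(73.0)), (307, np.float64(1.0), np.float64(74.0)), (319, np.float64(-3.0), np.float64(76.0))]
210 [(235, np.float64(17.0), np.float64(48.0)), (247, np.float64(12.0), np.float64(48.0)), (259, np.float64(10.0), np.float64(55.0)), (271, np.float64(8.0), np.float64(61.0)), (283, np.float64(3.0), np.float64(62.0)), (295, np.float64(-2.0), np.float64(63.0)), (307, np.float64(-6.0), np.float64(64.0)), (319, np.float64(-10.0), np.float64(66.0))]
220 [(23
[... 1452 characters left out ...]
4(12.0), np.float64(49.0)), (259, np.float64(7.0), np.float64(49.0)), (271, np.float64(10.0), np.float64(65.0)), (283, np.float64(10.0), np.float64(73.0)), (295, np.float64(8.0), np.float64(77.0)), (307, np.float64(3.0), np.float64(77.0)), (319, np.float64(-2.0), np.float64(78.0))]
450 [(235, np.float64(18.0), np.float64(49.0)), (247, np.float64(12.0), np.float64(48.0)), (259, np.float64(6.0), np.float64(48.0)), (271, np.float64(6.0), np.float64(58.0)), (283, np.float64(9.0), np.float64(72.0)), (295, np.float64(10.0), np.float64(81.0)), (307, np.float64(8.0), np.float64(84.0)), (319, np.float64(5.0), np.float64(86.0))]
[-0.32666138  0.62927178  1.57346493 -0.00456451  0.93902782  0.7054609 ]
```

Depth suggests the open fingertips are resting on the lid's edge rather than against its side. I'll lift straight up, retreat, and check how far below the TCP the open tips really are.

>>> play_rows:
  deltas:
    - [0, 0, 0.3, 0, 0, 0, 1]
    - [0, 0, 0.5, 0, 0, 0, 1]
    - [-0.4, -0.25, 0.2, 0, 0, 0, 1]
    - [-0.5, -0.3, 0, 0, 0, 0, 1]
    - [-0.5, -0.3, 0, 0, 0, 0, 1]
    - [0, 0, 0, 0, 0, 0, 1]
    - [0, 0, 0, 0, 0, 0, 1]

```text
time_s: 10.08
eef_pos: [507.8, -101.7, 44.7]
ee_rot: [0.0, 0.964, 0.266, 0.0]
force: [0.5, 1.1, 0.3]
grip_width: 1.001
```

Run:
```python
from h import *
print('tcp2grasp',ctrl.tcp_to_grasp)
s,c=wcap();print(s['eef_pos'],s['force'],s['grip_width']);wbox(c)
M=np.array(c['tool_from_camera']);print(M.round(2).tolist())
z=c['z_map'];v,u=np.mgrid[0:400,0:640];p=np.stack([(u-c['cx'])/c['fx']*z,(v-c['cy'])/c['fy']*z,z],-1)@M[:3,:3].T+M[:3,3]
for U in(190,205,215,430,445):print(U,[(V,p[V,U].round().tolist()) for V in range(240,330,12)])
```

```text
tcp2grasp -18.700000000000003
[ 507.80488384 -101.65472277   44.735794  ] [0.53554809 1.13975366 0.33229709] 1.0006616825320171
blob [  187     0   265   115 28783]
rect [585.2 -56.2] [ 49.7 120.7] 30.92 z [45.3 48.4 50.2]
[[532.9000244140625, -17.200000762939453], [594.9000244140625, -120.80000305175781], [637.5, -95.19999694824219], [575.5, 8.300000190734863]]
blue 323.0 93.0 [573.2 -65.2]
[[0.0, -0.95, -0.3, 75.86], [1.0, 0.0, 0.0, -0.17], [-0.0, -0.3, 0.95, -169.24], [0.0, 0.0, 0.0, 1.0]]
190 [(240, [-24.0, -90.0, 44.0]), (252, [-34.0, -91.0, 45.0]), (264, [-43.0, -92.0, 45.0]), (276, [10.0, -48.0, -60.0]), (288, [10.0, -45.0, -68.0]), (300, [9.0, -43.0, -73.0]), (312, [5.0, -43.0, -75.0]), (324, [1.0, -43.0, -75.0])]
205 [(240, [-24.0, -79.0, 45.0]), (252, [-33.0, -80.0, 45.0]), (264, [11.0, -45.0, -52.0]), (276, [10.0, -42.0, -59.0]), (288, [5.0, -43.0, -60.0]), (300, [0.0, -43.0, -61.0]), (312, [-4.0, -43.0, -62.0]), (324, [-8.0, -42.0, -64.0])]
215 [(240, [-24.0, -72.0, 44.0]), (252, [-33.0, -73.0, 44.0]), (264, [8.0, -42.0, -47.0]), (276, [2.0, -43.0, -47.0]), (288, [-2.0, -43.0, -49.0]), (300, [-7.0, -43.0, -51.0]), (312, [-11.0, -43.0, -52.0]), (324, [-94.0, -79.0, 44.0])]
430 [(240, [-24.0, 79.0, 45.0]), (252, [-33.0, 80.0, 45.0]), (264, [11.0, 44.0, -52.0]), (276, [8.0, 43.0, -57.0]), (288, [4.0, 43.0, -58.0]), (300, [-0.0, 43.0, -60.0]), (312, [-4.0, 43.0, -62.0]), (324, [-8.0, 42.0, -63.0])]
445 [(240, [-24.0, 89.0, 44.0]), (252, [-33.0, 90.0, 45.0]), (264, [-43.0, 91.0, 45.0]), (276, [11.0, 47.0, -61.0]), (288, [10.0, 44.0, -68.0]), (300, [9.0, 43.0, -72.0]), (312, [5.0, 43.0, -74.0]), (324, [1.0, 43.0, -75.0])]
```

>>> play_rows:
  deltas:
    - [0, 0, 0, 0, 0, 0, 0.2]
    - [0, 0, 0, 0, 0, 0, 0.2]
    - [0, 0, 0, 0, 0, 0, 0.2]
    - [0, 0, 0, 0, 0, 0, 0.2]
    - [0, 0, 0, 0, 0, 0, 0.2]
    - [0, 0, 0, 0, 0, 0, 0.2]

```text
time_s: 10.63
eef_pos: [508.1, -101.1, 44.5]
ee_rot: [-0.0, 0.964, 0.267, 0.0]
force: [0.1, 0.0, -0.3]
grip_width: 0.598
```

Run:
```python
from h import *
s,c=wcap();print(s['eef_pos'],s['force'],s['grip_width']);wbox(c);save(c,'w12')
M=np.array(c['tool_from_camera'])
z=c['z_map'];v,u=np.mgrid[0:400,0:640];p=np.stack([(u-c['cx'])/c['fx']*z,(v-c['cy'])/c['fy']*z,z],-1)@M[:3,:3].T+M[:3,3]
f=(np.abs(p[...,0])<13)&(p[...,2]<10)&(z>0)
for sgn in(-1,1):
    q=p[f&(p[...,1]*sgn>0)];print('max z',np.percentile(q[:,2],[50,90,99,99.8]).round(1));k=q[q[:,2]>np.percentile(q[:,2],97)];print('tip x',k[:,0].min(),k[:,0].max(),'y',k[:,1].min(),k[:,1].max())
```

```text
[ 508.13782129 -101.11203358   44.45428453] [ 0.095163    0.00332472 -0.31897341] 0.5977718878113575
blob [  188     0   265   116 29104]
rect [585.4 -56. ] [ 50.1 120.6] 31.11 z [45.3 48.4 50.2]
[[532.7999877929688, -17.299999237060547], [595.2000122070312, -120.5], [638.0, -94.69999694824219], [575.7000122070312, 8.600000381469727]]
blue 323.0 94.0 [573.  -64.6]
max z [-89.6 -61.3 -36.8 -31.8]
tip x -11.567000132577462 11.194388732612538 y -39.032559146824674 -25.147013346056806
max z [-89.7 -61.4 -37.  -32.1]
tip x -11.74537972919154 11.316279615368543 y 25.427599976511022 39.28950298864052
```

View pics/w12.png

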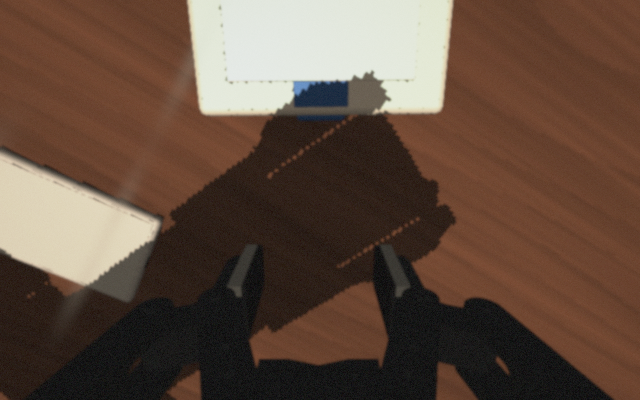

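The picture shows the fingers at 60 % opening, tips at about (260,250) and (380,250), straddling the button at (320,95). The depth map puts the tips about 31 mm above the nominal TCP, and more when fully open. So the first pushes bore on the lid's very edge, and I'll work lower from here, descending in checked steps.

>>> play_rows:
  deltas:
    - [0, 0, -0.5, 0, 0, 0, 0.2]
    - [0, 0, -0.4, 0, 0, 0, 0.2]
    - [0, 0, -0.1, 0, 0, 0, 0.2]
    - [0, 0, -0.08, 0, 0, 0, 0.2]
    - [0, 0, 0, 0, 0, 0, 0.2]

```text
time_s: 11.1
eef_pos: [508.1, -101.2, 1.3]
ee_rot: [-0.0, 0.964, 0.267, -0.0]
force: [-0.2, -0.1, 0.6]
grip_width: 0.597
```

>>> play_rows:
  deltas:
    - [0, 0, -0.06, 0, 0, 0, 0.2]
    - [0, 0, -0.06, 0, 0, 0, 0.2]
    - [0, 0, 0, 0, 0, 0, 0.2]

```text
time_s: 11.35
eef_pos: [508.1, -101.2, -3.4]
ee_rot: [0.0, 0.964, 0.267, 0.0]
force: [-0.6, -0.3, 0.5]
grip_width: 0.599
```

>>> play_rows:
  deltas:
    - [0, 0, -0.06, 0, 0, 0, 0.2]
    - [0, 0, -0.06, 0, 0, 0, 0.2]
    - [0, 0, 0, 0, 0, 0, 0.2]

```text
time_s: 11.6
eef_pos: [507.8, -101.1, -8.7]
ee_rot: [-0.0, 0.964, 0.267, -0.0]
force: [-1.1, 0.2, -0.7]
grip_width: 0.604
```

>>> play_rows:
  deltas:
    - [0, 0, -0.06, 0, 0, 0, 0.2]
    - [0, 0, 0, 0, 0, 0, 0.2]

```text
time_s: 11.77
eef_pos: [507.9, -101.2, -11.0]
ee_rot: [-0.0, 0.964, 0.267, -0.0]
force: [-0.8, 0.6, -0.6]
grip_width: 0.606
```

No contact at TCP z = −11, which confirms the tip offset. The tips are now near 20 mm height, so I'll advance along the box's normal.

>>> play_rows:
  deltas:
    - [0.26, 0.155, 0, 0, 0, 0, 0.2]
    - [0.26, 0.155, 0, 0, 0, 0, 0.2]
    - [0.21, 0.13, 0, 0, 0, 0, 0.2]
    - [0.13, 0.08, 0, 0, 0, 0, 0.2]
    - [0.09, 0.05, 0, 0, 0, 0, 0.2]
    - [0.06, 0.04, 0, 0, 0, 0, 0.2]

```text
time_s: 12.27
eef_pos: [548.6, -76.6, -10.8]
ee_rot: [-0.0, 0.964, 0.267, -0.0]
force: [0.3, -0.3, 0.1]
grip_width: 0.604
```

>>> play_rows:
  deltas:
    - [0.06, 0.035, 0, 0, 0, 0, 0.2]
    - [0.05, 0.03, 0, 0, 0, 0, 0.2]
    - [0.05, 0.03, 0, 0, 0, 0, 0.2]

```text
time_s: 12.52
eef_pos: [554.3, -73.1, -10.8]
ee_rot: [-0.0, 0.964, 0.267, -0.001]
force: [-14.2, -9.1, 7.5]
grip_width: 0.601
```

Run:
```python
from h import *
s,c=wcap();print(s['eef_pos'],s['force'],s['wrist_torque']);save(c,'w13');wbox(c)
```

```text
[554.32080803 -73.14916644 -10.80002653] [-14.19015749  -9.13236686   7.52046194] [-1.27452076  2.31660722  0.55015493]
blob [  123     0   396   331 97587]
rect [593.4 -50.8] [113.6 119.6] 31.13 z [46.1 48.4 52.8]
[[513.9000244140625, -29.0], [575.7000122070312, -131.3000030517578], [672.9000244140625, -72.5999984741211], [611.0999755859375, 29.799999237060547]]
blue 322.0 249.0 [572.8 -63.5]
```

Firm contact (17 N with the post behind it), box square to the fingers. Resuming the arc about the post.

>>> play_rows:
  deltas:
    - [-0.066, 0.115, 0, 0, 0, -0.4, 0.2]
    - [-0.062, 0.117, 0, 0, 0, -0.38, 0.2]
    - [-0.057, 0.12, 0, 0, 0, -0.36, 0.2]

```text
time_s: 12.82
eef_pos: [546.8, -59.3, -10.7]
ee_rot: [0.0, 0.978, 0.208, -0.001]
force: [-2.0, -1.9, 0.3]
grip_width: 0.596
```

Run:
```python
from h import *
s,c=wcap();print(s['eef_pos'],s['force'],s['wrist_torque'],np.degrees(2*np.arctan2(s['ee_rot'][2],s['ee_rot'][1])));save(c,'w14');wbox(c)
```

```text
[546.75768995 -59.2928426  -10.73704618] [-1.95015334 -1.88001727  0.33702147] [-0.33649277  0.37815857  0.08656885] 23.9930316403228
blob [  123     0   395   331 97424]
rect [588.2 -41.8] [113.7 119.2] 24.07 z [46.2 48.5 52.8]
[[512.0, -10.600000381469727], [560.5999755859375, -119.4000015258789], [664.4000244140625, -73.0], [615.7999877929688, 35.79999923706055]]
blue 321.0 249.0 [566.4 -51.8]
```

>>> play_rows:
  deltas:
    - [-0.026, 0.127, 0, 0, 0, -0.37, 0.2]
    - [-0.03, 0.125, 0, 0, 0, -0.37, 0.2]
    - [-0.025, 0.126, 0, 0, 0, -0.37, 0.2]

```text
time_s: 13.12
eef_pos: [541.2, -44.6, -10.9]
ee_rot: [-0.0, 0.988, 0.152, -0.004]
force: [-21.9, -10.3, 12.6]
grip_width: 0.598
```

Run:
```python
from h import *
s,c=wcap();print(s['eef_pos'],s['force'],s['wrist_torque'],np.degrees(2*np.arctan2(s['ee_rot'][2],s['ee_rot'][1])));save(c,'w15');wbox(c)
```

```text
[541.15669086 -44.64901681 -10.86125051] [-21.88010428 -10.31895648  12.64837044] [-1.15719579  3.0246169   0.60165179] 17.50143032428541
blob [  123     0   399   331 98132]
rect [584.4 -32.2] [114.1 119.3] 17.5 z [46.2 48.5 52.9]
[[512.0999755859375, 7.5], [547.9000244140625, -106.30000305175781], [656.7999877929688, -71.9000015258789], [620.9000244140625, 41.79999923706055]]
blue 322.0 250.0 [561.6 -39.9]
```

>>> play_rows:
  deltas:
    - [-0.05, 0.11, 0, 0, 0, -0.33, 0.2]
    - [-0.03, 0.116, 0, 0, 0, -0.33, 0.2]
    - [0, 0, 0, 0, 0, 0, 0.2]

```text
time_s: 13.42
eef_pos: [538.4, -34.9, -10.9]
ee_rot: [-0.0, 0.993, 0.117, -0.003]
force: [-15.8, -3.4, 10.2]
grip_width: 0.599
```

Run:
```python
from h import *
s,c=wcap();print(s['eef_pos'],s['force'],s['wrist_torque'],np.degrees(2*np.arctan2(s['ee_rot'][2],s['ee_rot'][1])));save(c,'w16');wbox(c)
```

```text
[538.36016255 -34.89086009 -10.88813552] [-15.77468675  -3.35956924  10.1607333 ] [-0.7931452   2.10621178 -0.42152148] 13.454564359811547
blob [  126     0   398   331 98135]
rect [582.9 -26.1] [113.5 119.1] 13.42 z [46.2 48.5 52.8]
[[513.9000244140625, 18.600000381469727], [541.5, -97.19999694824219], [651.9000244140625, -70.9000015258789], [624.2000122070312, 45.0]]
blue 322.0 250.0 [559.  -31.6]
```

>>> play_rows:
  deltas:
    - [-0.01, 0.06, 0, 0, 0, -0.17, 0.2]
    - [0, 0, 0, 0, 0, 0, 0.2]

```text
time_s: 13.63
eef_pos: [537.9, -33.0, -10.9]
ee_rot: [-0.0, 0.994, 0.109, -0.003]
force: [-15.5, -6.6, 9.2]
grip_width: 0.601
```

Run:
```python
from h import *
s,c=wcap();print(s['eef_pos'],s['force'],s['wrist_torque'],np.degrees(2*np.arctan2(s['ee_rot'][2],s['ee_rot'][1])));save(c,'w17');wbox(c)
```

```text
[537.90267661 -32.96939006 -10.92288531] [-15.45118283  -6.55173944   9.24736069] [-0.8719041   2.1525716  -0.17425694] 12.498813628651382
blob [  125     0   399   331 98112]
rect [582.4 -25. ] [113.5 119.3] 12.52 z [46.2 48.4 53. ]
[[514.0999755859375, 21.0], [540.0, -95.5], [650.7000122070312, -70.9000015258789], [624.9000244140625, 45.5]]
blue 322.0 250.0 [558.6 -30. ]
```

>>> play_rows:
  deltas:
    - [-0.02, 0.06, 0, 0, 0, -0.17, 0.2]
    - [-0.01, 0.05, 0, 0, 0, -0.17, 0.2]
    - [0, 0, 0, 0, 0, 0, 0.2]

```text
time_s: 13.93
eef_pos: [536.4, -29.2, -10.9]
ee_rot: [0.0, 0.996, 0.092, -0.004]
force: [-17.4, -11.0, 9.5]
grip_width: 0.6
```

Run:
```python
from h import *
s,c=wcap();print(s['eef_pos'],s['force'],s['wrist_torque'],np.degrees(2*np.arctan2(s['ee_rot'][2],s['ee_rot'][1])));save(c,'w18');wbox(c)
```

```text
[536.39402477 -29.23423771 -10.89394658] [-17.38131799 -11.04242276   9.46864252] [-1.27617145  2.51226068  0.47197651] 10.533254078944989
blob [  124     0   398   331 98175]
rect [581.  -22.5] [114.2 119.1] 10.64 z [46.2 48.5 52.7]
[[513.9000244140625, 25.5], [535.9000244140625, -91.5], [648.0999755859375, -70.5], [626.0999755859375, 46.599998474121094]]
blue 323.0 250.0 [557.3 -27.1]
```

Run:
```python
from h import *
c=dict(np.load('top0.npz'));g=c['pixels'].min(-1).astype(float);t=capture('top')
for nm,cc in(('t0',c),('now',t)):
    g=cc['pixels'].min(-1).astype(float);X=[]
    for u in list(range(227,234))+list(range(255,288)):
        v0=int(178-(u-226)*19/84);w=slice(v0-9,v0+10);col=np.clip(g[w,u]-75,0,None)
        if col.max()<60: continue
        # subpixel front edge: half-level crossing from below
        k=np.nonzero(g[w,u]>110)[0].max();a,b=g[v0-9+k,u],g[v0-9+k+1,u];e=v0-9+k+(a-110)/(a-b)
        k2=np.nonzero(g[w,u]>110)[0].min();a2,b2=g[v0-9+k2,u],g[v0-10+k2,u];e2=v0-9+k2-(a2-110)/(a2-b2)
        X.append((ray(cc,u,e,32),ray(cc,u,e2,32)))
    X=np.array(X,np.float32)
    for j,n in((0,'front'),(1,'back')):
        vx,vy,x0,y0=cv2.fitLine(X[:,j],cv2.DIST_HUBER,0,.01,.01).ravel();L=X[:,j];res=np.abs((L-[x0,y0])@[-vy,vx])
        k=res<3;vx,vy,x0,y0=cv2.fitLine(L[k],cv2.DIST_HUBER,0,.01,.01).ravel()
        print(nm,n,'yaw',np.degrees(np.arctan(-vx/vy)).round(2),'x@y=0,50,100',[(x0+vx/vy*(y-y0)).round(1) for y in(0,50,100)],k.sum(),len(k))
q=capture('scene');P=pts(q)
m=(P[...,2]>28)&(P[...,2]<37)&(q['pixels'].min(-1)>90);m[:, :285]=0;m[:210]=0;m[:,362:]=0;m[275:]=0
XY=P[m][:,:2].astype(np.float32);r=cv2.minAreaRect(XY);vx,vy,x0,y0=cv2.fitLine(XY,cv2.DIST_HUBER,0,.01,.01).ravel();print('scene',len(XY),r,'yaw',np.degrees(np.arctan(-vx/vy)),'centre x@0',x0-vx/vy*y0)
# box in scene
mb=((P[...,2]>42)&(P[...,2]<54)&(q['pixels'].min(-1)>60)).astype(np.uint8);n,l,st,ce=cv2.connectedComponentsWithStats(mb);i=1+np.argmax(st[1:,4]);print('scene box',cv2.minAreaRect(P[l==i][:,:2].astype(np.float32)),st[i])
```

```text
t0 front yaw 11.28 x@y=0,50,100 [np.float32(662.7), np.float32(652.7), np.float32(642.8)] 40 40
t0 back yaw 11.28 x@y=0,50,100 [np.float32(687.1), np.float32(677.2), np.float32(667.2)] 39 40
now front yaw 11.24 x@y=0,50,100 [np.float32(662.5), np.float32(652.5), np.float32(642.6)] 40 40
now back yaw 11.31 x@y=0,50,100 [np.float32(687.3), np.float32(677.3), np.float32(667.3)] 39 40
scene 482 ((618.7294311523438, 99.41925811767578), (95.23371887207031, 268.6439514160156), 11.154889106750488) yaw 10.102729 centre x@0 672.8777
scene box ((613.340087890625, -11.140518188476562), (133.61370849609375, 117.82299041748047), 10.922449111938477) [ 279  181   52   44 1189]
```

Both cameras put the fence yaw at about 11.25°, and the box is at about 10.7°, so it has swung fully and lies against the fence. Next I retreat, shut the fingers, and move round to the box's right side for the slide.

>>> play_rows:
  deltas:
    - [-0.15, -0.03, 0, 0, 0, 0, 0.2]
    - [-0.3, -0.06, 0, 0, 0, 0, 0.2]
    - [-0.4, -0.08, 0, 0, 0, 0, 0.2]
    - [0, 0, 0.6, 0, 0, 0.1, -1]
    - [0, 0, 1, 0, 0, 0, -1]
    - [0, 0, 1, 0, 0, 0, -1]
    - [0, 0, 0.4, 0, 0, 0, -1]
    - [0, 0, 0, 0, 0, 0, -1]

```text
time_s: 14.75
eef_pos: [507.6, -35.4, 113.4]
ee_rot: [0.001, 0.995, 0.096, 0.004]
force: [0.6, -0.8, -0.2]
grip_width: -0.0
```

>>> play_rows:
  deltas:
    - [0.5, -0.35, 0, 0, 0, 0, -1]
    - [0.7, -0.48, 0, 0, 0, 0, -1]
    - [0.7, -0.48, 0, 0, 0, 0, -1]
    - [0.7, -0.48, 0, 0, 0, 0, -1]
    - [0.5, -0.35, 0, 0, 0, 0, -1]
    - [0, 0, 0, 0, 0, 0, -1]
    - [0, 0, 0, 0, 0, 0, -1]

```text
time_s: 15.33
eef_pos: [629.2, -120.7, 107.2]
ee_rot: [-0.001, 0.995, 0.096, -0.001]
force: [0.2, 0.7, -0.1]
grip_width: -0.002
```

Run:
```python
from h import *
s,c=wcap();print(s['eef_pos'],s['force'],s['grip_width'],np.degrees(2*np.arctan2(s['ee_rot'][2],s['ee_rot'][1])));save(c,'w19');wbox(c)
M=np.array(c['tool_from_camera'])
z=c['z_map'];v,u=np.mgrid[0:400,0:640];p=np.stack([(u-c['cx'])/c['fx']*z,(v-c['cy'])/c['fy']*z,z],-1)@M[:3,:3].T+M[:3,3]
f=(np.abs(p[...,0])<13)&(np.abs(p[...,1])<35)&(p[...,2]<8)&(z>0);q=p[f];print('tip z',np.percentile(q[:,2],[50,90,99,99.9]).round(1));k=q[q[:,2]>np.percentile(q[:,2],95)];print(k.min(0),k.max(0))
t=capture('scene');save(t,'s19')
P=pts(t);m=((P[...,2]>42)&(P[...,2]<54)&(t['pixels'].min(-1)>60)).astype(np.uint8);n,l,st,ce=cv2.connectedComponentsWithStats(m);i=1+np.argmax(st[1:,4]);r=cv2.minAreaRect(P[l==i][:,:2].astype(np.float32));print('scene box',r,st[i])
```

```text
[ 629.15288586 -120.69545793  107.2162885 ] [ 0.18401406  0.69117562 -0.05569407] -0.001567052834638797 11.012758790848947
blob [   78    95   184   181 26255]
rect [614.3 -17. ] [135.9 119.8] 10.91 z [41.9 48.2 50. ]
[[536.2000122070312, 29.0], [558.9000244140625, -88.5999984741211], [692.2999877929688, -62.900001525878906], [669.5999755859375, 54.70000076293945]]
blue 180.0 266.0 [557.1 -26.8]
tip z [-83.2 -57.8 -35.2 -31.2]
[  5.55318211 -13.39262981 -46.59035547] [ 11.4652053   13.82790967 -30.0718343 ]
scene box ((614.2835083007812, -11.244491577148438), (134.71165466308594, 119.76492309570312), 10.631741523742676) [ 279  181   52   44 1205]
```

>>> play_rows:
  deltas:
    - [0, 0, -0.8, 0, 0, 0, -1]
    - [0, 0, -0.9, 0, 0, 0, -1]
    - [0, 0, -0.5, 0, 0, 0, -1]
    - [0, 0, -0.2, 0, 0, 0, -1]
    - [0, 0, -0.1, 0, 0, 0, -1]
    - [0, 0, 0, 0, 0, 0, -1]

```text
time_s: 15.93
eef_pos: [629.4, -120.1, 9.8]
ee_rot: [0.0, 0.995, 0.096, 0.0]
force: [0.0, -0.0, -0.4]
grip_width: 0.0
```

>>> play_rows:
  deltas:
    - [0, 0, -0.08, 0, 0, 0, -1]
    - [0, 0, -0.08, 0, 0, 0, -1]
    - [0, 0, 0, 0, 0, 0, -1]

```text
time_s: 16.18
eef_pos: [629.6, -120.4, 3.3]
ee_rot: [0.0, 0.995, 0.096, 0.0]
force: [-0.3, -0.6, 0.0]
grip_width: 0.001
```

>>> play_rows:
  deltas:
    - [0, 0, -0.06, 0, 0, 0, -1]
    - [0, 0, -0.06, 0, 0, 0, -1]
    - [0, 0, 0, 0, 0, 0, -1]

```text
time_s: 16.43
eef_pos: [629.2, -120.3, -2.3]
ee_rot: [-0.0, 0.995, 0.096, -0.0]
force: [-0.0, -0.5, -0.6]
grip_width: -0.001
```

>>> play_rows:
  deltas:
    - [0, 0, -0.06, 0, 0, 0, -1]
    - [0, 0, -0.06, 0, 0, 0, -1]
    - [0, 0, 0, 0, 0, 0, -1]

```text
time_s: 16.68
eef_pos: [629.1, -120.3, -7.3]
ee_rot: [-0.0, 0.995, 0.096, -0.0]
force: [-1.3, 0.0, -0.8]
grip_width: -0.003
```

>>> play_rows:
  deltas:
    - [-0.04, 0.2, 0, 0, 0, 0, -1]
    - [-0.04, 0.2, 0, 0, 0, 0, -1]
    - [-0.03, 0.16, 0, 0, 0, 0, -1]
    - [-0.02, 0.11, 0, 0, 0, 0, -1]
    - [-0.02, 0.11, 0, 0, 0, 0, -1]
    - [-0.02, 0.11, 0, 0, 0, 0, -1]
    - [-0.02, 0.11, 0, 0, 0, 0, -1]
    - [-0.02, 0.11, 0, 0, 0, 0, -1]

```text
time_s: 17.35
eef_pos: [621.1, -75.9, -6.6]
ee_rot: [0.0, 0.995, 0.096, 0.0]
force: [1.5, -1.6, 0.6]
grip_width: 0.0
```

>>> play_rows:
  deltas:
    - [-0.02, 0.12, 0, 0, 0, 0, -1]
    - [-0.02, 0.12, 0, 0, 0, 0, -1]
    - [-0.02, 0.12, 0, 0, 0, 0, -1]
    - [-0.02, 0.12, 0, 0, 0, 0, -1]
    - [-0.02, 0.12, 0, 0, 0, 0, -1]
    - [-0.02, 0.12, 0, 0, 0, 0, -1]

```text
time_s: 17.85
eef_pos: [616.2, -46.8, -6.6]
ee_rot: [0.0, 0.995, 0.096, 0.0]
force: [0.7, -3.4, 2.0]
grip_width: -0.0
```

```bash
cat >> h.py <<'E'
def sbox():
    t=capture('scene');P=pts(t);m=((P[...,2]>42)&(P[...,2]<54)&(t['pixels'].min(-1)>60)).astype(np.uint8);m=cv2.morphologyEx(m,cv2.MORPH_OPEN,np.ones((5,5),np.uint8));n,l,st,ce=cv2.connectedComponentsWithStats(m);i=1+np.argmax(st[1:,4]);r=cv2.minAreaRect(P[l==i][:,:2].astype(np.float32));print('scene box',np.round(r[0],1),np.round(r[1],1),round(r[2],2),st[i])
    return t
def stopY():
    c=dict(np.load('top0.npz'));P=pts(c);n=np.array([.981,.195]);t=np.array([-.195,.981]);o=np.array([663.7,-.6])
    X=(P[...,:2]-o)@t;N=(P[...,:2]-o)@n;k=(P[...,2]>28)&(P[...,2]<42)&(N<-8)&(N>-70)&(X>120)&(X<240);print('stop y',np.percentile(X[k],[2,10,50,90,98]).round(1),k.sum())
E
python3 - <<'E'
from h import *
s,c=wcap();print(s['eef_pos'],s['force'],s['wrist_torque']);wbox(c);sbox();stopY()
E
```

```text
[616.20244591 -46.79691171  -6.59789215] [ 0.72374045 -3.35389684  2.04320295] [-0.43924739 -0.08528827  0.03547965]
blob [    0   102   354   298 57119]
rect [619.4  33.9] [ 98.1 159.3] 34.91 z [40.7 48.2 50.1]
[[533.5999755859375, 71.0999984741211], [624.7999877929688, -59.5], [705.2000122070312, -3.299999952316284], [614.0, 127.30000305175781]]
scene box [599.3  30.1] [120.2 120. ] 11.6 [ 291  191   50   39 1126]
stop y [178.8 180.4 188.3 196.7 198.3] 150
```

The slide is going well: box square at 11.6° yaw and about 75 mm from the stop.

>>> play_rows:
  deltas:
    - [-0.02, 0.12, 0, 0, 0, 0, -1]
    - [-0.02, 0.12, 0, 0, 0, 0, -1]
    - [-0.02, 0.12, 0, 0, 0, 0, -1]
    - [-0.02, 0.12, 0, 0, 0, 0, -1]
    - [-0.02, 0.12, 0, 0, 0, 0, -1]
    - [-0.02, 0.12, 0, 0, 0, 0, -1]
    - [-0.02, 0.12, 0, 0, 0, 0, -1]
    - [-0.02, 0.12, 0, 0, 0, 0, -1]

```text
time_s: 18.62
eef_pos: [608.8, -9.6, -6.8]
ee_rot: [0.001, 0.995, 0.096, -0.001]
force: [-4.9, -8.9, 4.0]
grip_width: 0.003
```

>>> play_rows:
  deltas:
    - [-0.02, 0.12, 0, 0, 0, 0, -1]
    - [-0.02, 0.12, 0, 0, 0, 0, -1]
    - [-0.02, 0.12, 0, 0, 0, 0, -1]
    - [-0.02, 0.1, 0, 0, 0, 0, -1]
    - [-0.01, 0.07, 0, 0, 0, 0, -1]

```text
time_s: 19.03
eef_pos: [605.1, 12.0, -7.0]
ee_rot: [0.0, 0.995, 0.096, -0.001]
force: [-4.3, -7.6, 2.4]
grip_width: 0.001
```

Run:
```python
from h import *
s=sensors.sense();print(s['eef_pos'],s['force'],s['wrist_torque']);sbox()
```

```text
[605.08909398  12.03656595  -6.99775103] [-4.28443108 -7.57708168  2.37248217] [-1.07079452  0.62181929  0.08016684]
scene box [588.7  86.7] [120.  119.9] 11.01 [ 306  201   50   41 1144]
```

>>> play_rows:
  deltas:
    - [-0.02, 0.08, 0, 0, 0, 0, -1]
    - [-0.02, 0.08, 0, 0, 0, 0, -1]
    - [-0.02, 0.08, 0, 0, 0, 0, -1]
    - [-0.01, 0.05, 0, 0, 0, 0, -1]
    - [-0.01, 0.05, 0, 0, 0, 0, -1]

```text
time_s: 19.5
eef_pos: [602.5, 26.2, -7.0]
ee_rot: [0.0, 0.995, 0.096, -0.001]
force: [-2.5, -4.9, 0.2]
grip_width: -0.001
```

>>> play_rows:
  deltas:
    - [-0.01, 0.04, 0, 0, 0, 0, -1]
    - [-0.01, 0.04, 0, 0, 0, 0, -1]
    - [-0.01, 0.04, 0, 0, 0, 0, -1]

```text
time_s: 19.75
eef_pos: [601.6, 30.9, -6.9]
ee_rot: [0.0, 0.995, 0.096, -0.0]
force: [-1.6, -10.0, 0.4]
grip_width: -0.001
```

>>> play_rows:
  deltas:
    - [0, 0.03, 0, 0, 0, 0, -1]
    - [0, 0, 0, 0, 0, 0, -1]

```text
time_s: 19.92
eef_pos: [601.6, 30.8, -6.8]
ee_rot: [0.001, 0.995, 0.096, -0.0]
force: [-2.7, -11.5, -0.5]
grip_width: -0.001
```

Run:
```python
from h import *
s=sensors.sense();print(s['eef_pos'],s['force'],s['wrist_torque']);sbox()
```

```text
[601.55648594  30.79849456  -6.80115975] [ -2.72176829 -11.49882411  -0.49139015] [-1.70085028  0.54702684  0.08164324]
scene box [584.3 105.5] [119.6 119.9] 11.0 [ 311  204   51   40 1160]
```

The box has stopped: position held while the force rose to 11.5 N, with its left side at about 179.6 mm against a seen stop at about 179 mm. Now I withdraw and go to the front for a gentle press flush, fingers straddling the button.

>>> play_rows:
  deltas:
    - [0.02, -0.1, 0, 0, 0, 0, -1]
    - [0.08, -0.4, 0, 0, 0, 0, -1]
    - [0, 0, 0.6, 0, 0, 0, -1]
    - [0, 0, 1, 0, 0, 0, 0.2]
    - [0, 0, 0.9, 0, 0, 0, 0.2]
    - [0, 0, 0, 0, 0, 0, 0.2]

```text
time_s: 20.47
eef_pos: [609.6, 12.2, 100.9]
ee_rot: [0.001, 0.995, 0.096, 0.006]
force: [0.5, -0.4, 1.1]
grip_width: 0.413
```

>>> play_rows:
  deltas:
    - [-0.6, 0.37, 0, 0, 0, 0, 0.2]
    - [-0.7, 0.4, 0, 0, 0, 0, 0.2]
    - [-0.7, 0.4, 0, 0, 0, 0, 0.2]
    - [-0.6, 0.37, 0, 0, 0, 0, 0.2]
    - [-0.5, 0.3, 0, 0, 0, 0, 0.2]
    - [0, 0, 0, 0, 0, 0, 0.2]
    - [0, 0, 0, 0, 0, 0, 0.2]

```text
time_s: 21.05
eef_pos: [481.9, 86.5, 93.7]
ee_rot: [-0.0, 0.995, 0.097, 0.001]
force: [0.3, -0.7, -0.5]
grip_width: 0.6
```

Run:
```python
from h import *
s,c=wcap();print(s['eef_pos'],s['force'],s['grip_width'],np.degrees(2*np.arctan2(s['ee_rot'][2],s['ee_rot'][1])));wbox(c);sbox();save(c,'w20')
```

```text
[481.89879187  86.46451142  93.71328462] [ 0.25175442 -0.69263608 -0.48251267] 0.6003256882799528 11.093127620410007
blob [  223     0   206   146 28140]
rect [565.1  98.3] [ 84.3 120.6] 11.23 z [45.7 48.4 50.2]
[[512.0, 149.1999969482422], [535.5, 30.899999618530273], [618.2000122070312, 47.29999923706055], [594.7000122070312, 165.60000610351562]]
blue 325.0 130.0 [534.2  92.2]
scene box [584.3 105.9] [121.4 120.5] 11.83 [ 311  201   51   44 1295]
```

>>> play_rows:
  deltas:
    - [0.02, -0.1, -0.8, 0, 0, 0, 0.2]
    - [0, 0, -0.9, 0, 0, 0, 0.2]
    - [0, 0, -0.5, 0, 0, 0, 0.2]
    - [0, 0, -0.25, 0, 0, 0, 0.2]
    - [0, 0, -0.1, 0, 0, 0, 0.2]
    - [0, 0, 0, 0, 0, 0, 0.2]

```text
time_s: 21.65
eef_pos: [483.2, 81.4, -8.8]
ee_rot: [-0.0, 0.995, 0.096, -0.0]
force: [-0.6, -0.1, 0.3]
grip_width: 0.599
```

>>> play_rows:
  deltas:
    - [0.2, 0.04, 0, 0, 0, 0, 0.2]
    - [0.2, 0.04, 0, 0, 0, 0, 0.2]
    - [0.12, 0.02, 0, 0, 0, 0, 0.2]
    - [0.06, 0.01, 0, 0, 0, 0, 0.2]
    - [0.05, 0.01, 0, 0, 0, 0, 0.2]
    - [0.05, 0.01, 0, 0, 0, 0, 0.2]

```text
time_s: 22.15
eef_pos: [510.0, 86.9, -8.6]
ee_rot: [0.0, 0.995, 0.096, 0.0]
force: [0.2, -0.4, 0.4]
grip_width: 0.598
```

Run:
```python
from h import *
s,c=wcap();print(s['eef_pos'],s['force'],s['wrist_torque']);wbox(c);save(c,'w21')
```

```text
[510.04086584  86.89899628  -8.56807861] [ 0.16722724 -0.36346985  0.43062412] [-0.0192626   0.01722436 -0.00489097]
blob [  121     0   388   258 89326]
rect [567.5  98.9] [ 87.5 119.1] 11.08 z [46.5 48.4 50. ]
[[513.2000122070312, 148.89999389648438], [536.0999755859375, 32.0], [621.9000244140625, 48.79999923706055], [599.0, 165.6999969482422]]
blue 316.0 237.0 [534.   92.3]
```

>>> play_rows:
  deltas:
    - [0.04, 0.01, 0, 0, 0, 0, 0.2]
    - [0.04, 0.01, 0, 0, 0, 0, 0.2]
    - [0.03, 0.01, 0, 0, 0, 0, 0.2]

```text
time_s: 22.45
eef_pos: [513.5, 87.9, -8.8]
ee_rot: [0.0, 0.995, 0.096, -0.001]
force: [-7.6, -3.0, 5.5]
grip_width: 0.598
```

>>> play_rows:
  deltas:
    - [0.03, 0.01, 0, 0, 0, 0, 0.2]
    - [0.02, 0, 0, 0, 0, 0, 0.2]
    - [0, 0, 0, 0, 0, 0, 0.2]

```text
time_s: 22.7
eef_pos: [513.4, 87.9, -8.8]
ee_rot: [0.0, 0.995, 0.097, -0.004]
force: [-14.6, -5.9, 12.7]
grip_width: 0.594
```

Pressing to about 16 N no longer moves it, so it is flush. Withdrawing and checking.

>>> play_rows:
  deltas:
    - [-0.06, -0.01, 0, 0, 0, 0, 0.2]
    - [-0.15, -0.03, 0, 0, 0, 0, 0.2]
    - [-0.4, -0.08, 0, 0, 0, 0, 0.2]
    - [-0.4, -0.08, 0.3, 0, 0, 0, 0.2]
    - [0, 0, 1, 0, 0, 0, 0.2]
    - [0, 0, 1, 0, 0, 0, 0.2]
    - [0, 0, 0, 0, 0, 0, 0.2]
    - [0, 0, 0, 0, 0, 0, 0.2]

```text
time_s: 23.37
eef_pos: [476.8, 80.4, 85.1]
ee_rot: [0.0, 0.995, 0.096, 0.002]
force: [-0.7, 0.7, -1.0]
grip_width: 0.594
```

>>> play_rows:
  deltas:
    - [-0.5, -0.9, 0.6, 0, 0, 0, 0.2]
    - [-0.5, -0.9, 0.6, 0, 0, 0, 0.2]
    - [-0.3, -0.9, 0.3, 0, 0, 0, 0.2]
    - [0, -0.9, 0, 0, 0, 0, 0.2]
    - [0, -0.9, 0, 0, 0, 0, 0.2]
    - [0, -0.9, 0, 0, 0, 0, 0.2]
    - [0, 0, 0, 0, 0, 0, 0.2]
    - [0, 0, 0, 0, 0, 0, 0.2]

```text
time_s: 24.03
eef_pos: [428.1, -127.5, 135.9]
ee_rot: [-0.001, 0.996, 0.095, -0.001]
force: [-0.3, 0.1, -0.3]
grip_width: 0.599
```

Run:
```python
from h import *
s=sensors.sense();print(s['eef_pos'],s['force'])
q=sbox();t=capture('top');save(t,'t22');boxmeas(t)
a=cv2.resize(t['pixels'][120:280,200:360],(400,400),interpolation=cv2.INTER_CUBIC);b=cv2.resize(q['pixels'][150:290,270:410],(400,400),interpolation=cv2.INTER_CUBIC)
cv2.imwrite('pics/c22.png',np.hstack([a,b])[:,:,::-1])
# other items moved?
d0=np.load('top0.npz')['pixels'].astype(int);d=np.abs(t['pixels'].astype(int)-d0).max(-1)>60
for n,(y,x) in dict(tray=(slice(160,245),slice(118,205)),phone=(slice(238,275),slice(258,325)),mag=(slice(185,252),slice(455,497))).items(): print(n,d[y,x].sum())
```

```text
[ 428.09474506 -127.47983947  135.92870434] [-0.29043421  0.14573495 -0.31073773]
scene box [584.9 105.6] [122.6 122.3] 9.76 [ 311  201   51   44 1343]
box px [271.9 191.9] [45.1 44.1] [ 247  166   52   53 1935]
[[633.2, 176.1], [656.7, 58.5], [536.0, 34.2], [512.8, 151.0]] ctr [584.7 105. ]
 edge 120.0 -78.7
 edge 123.2 -168.7
 edge 119.1 101.2
 edge 123.0 11.8
tray 0
phone 0
mag 0
```

View pics/c22.png

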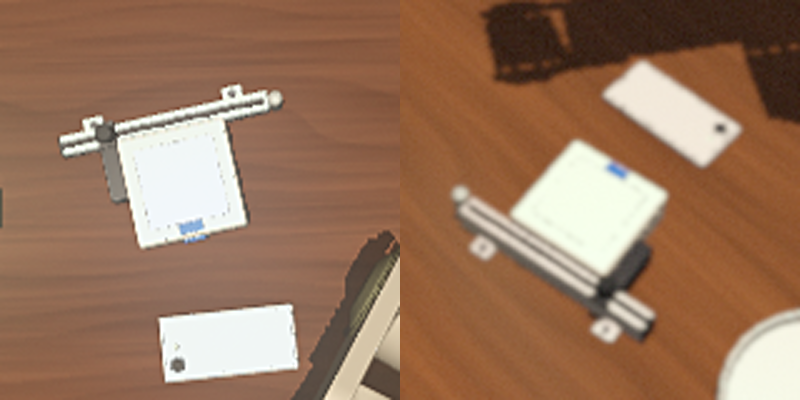

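The final view shows the box shut and square, its back along the fence and its left side against the black block. The blue button faces the robot at left-panel (190,230). The phone, tray and magnifier areas are unchanged to the pixel. Handing in.

```bash
python3 -c "
from rig import order;print(order.finish_job())"
```

```text
the job is handed in; nothing more can be done
None
```

The box is in place and handed in. I swung it clockwise round the post, slid it left until it met the stop block, and pressed it flush with the fingers either side of the button.

**Mid-swing slip:** at about 31° box yaw the box slipped from the fingers. The open fingertips sit roughly 31–42 mm above the nominal TCP, so the first pushes bore only on the lid's top edge. During the recovery they also rested on that edge with about 37 N vertical force. I lifted off, lowered the tool and finished the swing. The button may have been brushed at near-zero force when the box slipped. The lid never opened.

**Last checks:**
- **Back along the fence:** the top view gave a box yaw of about 11.3° against about 11.25° for the fence. The scene view gave 9.8°, but that fit was noisier. It did not move under the final press of about 16 N.
- **Left side at the stop:** the box stopped moving while the push rose to 11.5 N. Its left side measured about 179.6 mm from the post and the stop about 179 mm. I did not nudge it left again after the final front press, which shifted it by less than 1 mm in the scene view.
- **Lid:** shut, seen flat in both views.
- **Phone, magnifier and tray with the screwdriver:** no changed pixels in the top view, comparing before and after.
- **Time:** about 24 s, with the arm well clear of everything.

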